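Change the bench dust extraction over to the other port

TASK

Change the bead bench's dust extraction over from the black port to the amber port: first pull the amber slide knob all the way out, then push the black slide knob fully home, so the fan is never left with both ports shut. Let go of the knobs and leave everything else on the table where it is.

Things in the scene. Friction and masses are not known exactly. Their poses are not given: they have to be found in the camera images.
- amber_port: fixed grey-painted dust port with amber trim: housing 120 x 130 x 75 mm (x, y, z) on a 160 x 150 x 8 mm foot plate; amber cover strip on top to 78 mm height; low fishtail inlet on the +x side out to x = +107 mm. Origin: centre of the underside; own -x is the face the knob comes out of (at x = -60 mm, with a 28 mm steel collar, 6 mm long). Stands on the table at any small yaw
- black_port: fixed grey-painted dust port with black trim: housing 120 x 130 x 75 mm (x, y, z) on a 160 x 150 x 8 mm foot plate; black cover strip on top to 78 mm height; low fishtail inlet on the +x side out to x = +107 mm. Origin: centre of the underside; own -x is the face the knob comes out of (at x = -60 mm, with a 28 mm steel collar, 6 mm long). Stands on the table at any small yaw
- amber_grip (a point): centre of the amber slide knob's block grip: 26 mm along x, 42 mm along y, 44 mm high, at 52 mm above the table, on a 12 mm steel rod that runs along +x into the port; axes are those of the port. The knob slides level, along its port's x; the grip's centre is 105 mm in front of the port's origin when home (19 mm of rod showing before the collar, 26 mm to the face) and 150 mm when fully out
- black_grip (a point): centre of the black slide knob's block grip: 26 mm along x, 42 mm along y, 44 mm high, at 52 mm above the table, on a 12 mm steel rod that runs along +x into the port; axes are those of the port. The knob slides level, along its port's x; the grip's centre is 105 mm in front of the port's origin when home (19 mm of rod showing before the collar, 26 mm to the face) and 150 mm when fully out
- amber_knob (a joint): travel of the amber knob in m: 0 = pushed fully home (port shut), 0.045 = pulled fully out (port open). It clicks at both ends: over-centre detent, about 5 N to start it, and once well past the middle it snaps on to the far end
- black_knob (a joint): travel of the black knob in m: 0 = pushed fully home (port shut), 0.045 = pulled fully out (port open). It clicks at both ends: over-centre detent, about 5 N to start it, and once well past the middle it snaps on to the far end
- bead_box: bystander, loose: open white box of amber beads 80 x 140 x 50 mm high, origin at centre of underside
- bead_jar: bystander, loose: amber glass jar with black cap, 64 mm across, 90 mm high, origin at centre of underside
- brush_cup: bystander, loose: white cup of make-up brushes, 72 mm across, cup 90 mm and brushes up to 177 mm high, origin at centre of underside
- pliers: bystander, loose: small black pliers lying flat, 160 mm long along its own x, up to 65 mm wide, 12 mm thick, origin near the middle, underside

How it is judged (in metres and radians):
On the way, in this order (a step that is already met when the one before it is completed fails the run):
1. the amber knob is fully out (past 40 of 45 mm) while the black one is still out (past 30 mm) (value of joint amber_knob above 0.04 m and value of joint black_knob above 0.03 m), for 0.2 s.
2. the black knob is fully home (under 5 mm) (value of joint black_knob below 0.005 m), for 0.2 s.
At the end, for the whole second after the job is handed in: Amber knob out past 40 mm of its 45 mm travel, black knob within 5 mm of home, both released, the loose things at rest (value of joint amber_knob above 0.04 m and value of joint black_knob below 0.005 m and linear speed of each of bead_box, bead_jar, brush_cup, pliers below 0.02 m/s); the robot touches nothing.
It fails at once if both ports are shut (both knobs under 10 mm of travel) at once (value of joint each of amber_knob, black_knob below 0.01 m).
It fails at once if the white bead box moved more than 20 mm or tipped over (distance of bead_box from where it was at the start of the episode above 0.02 m or angle between bead_box's own z axis and vertical above 0.35 rad).
It fails at once if the amber jar moved more than 20 mm or tipped over (distance of bead_jar from where it was at the start of the episode above 0.02 m or angle between bead_jar's own z axis and vertical above 0.35 rad).
It fails at once if the brush cup moved more than 20 mm or tipped over (distance of brush_cup from where it was at the start of the episode above 0.02 m or angle between brush_cup's own z axis and vertical above 0.35 rad).
It fails at once if the pliers moved more than 20 mm or tipped over (distance of pliers from where it was at the start of the episode above 0.02 m or angle between pliers's own z axis and vertical above 0.35 rad).
It also fails if it takes over 48 s, if anything falls off the work surface, if the arm or the gripper's body presses on something with over 40 N, if the wrist force passes 120 N, or if a joint passes its speed limit or range.

ROBOT

A 6-joint arm with a two-finger parallel gripper is mounted at the origin on the work surface. World frame = base frame: x ahead of the robot, y to its left, z up, the work surface at z = 0. Lengths are in m, angles in degrees, forces in N, time in s.
With the tool pointing down it reaches from about 0.225 to 0.725 m from the base axis. Payload 3.1 kg.
Tool frame: the origin (TCP) lies on the centre line of the jaws, within the pads' length; the fingertips stand tip_extent ahead of it and the grasp point (between the pads) is the TCP (tip_extent is the distance from the TCP to the fingertips, in m); z points along the fingers, y is the line along which they close (so a half turn about z gives the same grasp; the last joint's range is limited). The gripper opens to 85 mm and grips with 20 to 120 N. Pads are 22 mm wide; open, the fingers measure 114 mm over their backs; the gripper's body (76 mm by 85 mm) begins 54 mm behind the grasp point. The pads swing forward as they close: fully open they stand 13 mm farther back than shut.
Start: joints at [69.282, 2.75, 5.684, 92.934, 0, 82.678], TCP at [0.122, 0.511, 0.25] pointing down, gripper open.
Joint ranges: [-166.93, 166.93], [-56.73, 111.36], [-69.38, 81.34], [-121.58, 131.49], [-85.45, 84.26], [-180, 180]. Speed limits (degrees/s): [159.86, 159.86, 180, 180, 180, 180].

INTERFACE

Orientations are given as [roll, pitch, yaw] about the fixed x, y, z axes, in that order (R = Rz(yaw) Ry(pitch) Rx(roll)).
In Python, from bench import get_obs, snapshot, close_job, tip_extent gives the robot as it stands. The module is installed in compiled form; this text tells all that it offers.
- The arm moves only by the tool play_rows, never from a script. Its argument "deltas" is a list of rows, each an object of numbers: "x", "y", "z": the shift along the tool's x, y, z each as a share of 60 mm, from -1 to 1; "ax", "ay", "az": the turn, a rotation vector about the tool's x, y, z each as a share of 180 degrees, from -1 to 1. In form: [{"x": .., "y": .., "z": .., "ax": .., "ay": .., "az": ..}, ...]. A call has 1 to 20 rows; each row shifts and turns the commanded pose from where the row before left it, along the tool's axes as they then stand; what a row does not reach is not made up. A row lasts 1/8 s, in which the tool goes at most 62.5 mm and 10.7 degrees, less where a joint would pass 70% of its speed; a pose out of reach is approached as far as the arm can. A call with a number of a shift or a turn outside -1 to 1 is refused whole. A call with a gripper value outside its range is refused whole. "hand" is the opening, from -1 (shut) to 1 (fully open), set as the call begins (left out, the last holds). The fingers move at their own pace and stop on an object; the grip force is fixed at half the most. Time passes only in rows, so rows that do not move let the fingers close. It gives the time, the measured TCP pose, the force, the opening and the grip force at its end, in the units of the state.
- get_obs(): the state, without advancing time (a new reading comes with each control period).
- snapshot(name): name is "scene" or "side" or "wrist"; returns a dict with "img" (420x560x3 uint8, red, green, blue), "depth" (420x560 float32, m along the optical axis (not along the pixel's ray), 0 where there is no reading), "fx", "fy", "cx", "cy" (pixels), "R" (3x3) and "t" (3): a world point X has camera coordinates R X + t. Camera axes: x right, y down, z forward; pixel columns grow to the right and rows downward; lengths in m; the calibration is good to about 2 mm. A picture is of the moment at which its call begins.
- close_job(): hands the job in; it is judged then, once.
The state is a dict: "t": time; "q": joint angles; "qd": joint speeds; "tau": joint torques, N m; "eef_pos": TCP position; "tool_rot": TCP orientation; "ft_force": force on the tool from outside, world axes, zero at the start; "moment": the same for the moment, N m; "opening": finger opening in m; "grasp_force": force on a finger pad.
Only numpy, scipy, OpenCV 4.12 (cv2) and the standard library are available. Lean on these libraries where they do the work, as an engineer would, in place of code of your own. Each camera call takes 0.05 s, during which the arm holds its last target. There are 200 camera calls.

## Working session

There is one attempt and no reset: what is moved stays moved. The work goes in short steps, Python scripts to look and compute and a tool call to move; the robot and the scene stay as the last step left them, time stands still between calls to the robot, and variables do not carry over. Pictures are saved under pics/ and viewed, at most 10 in all, crops included, and the job is handed in when it is done.

Besides the shell and the picture viewer there is one more tool, called after "Call:" as name([rows], argument=value, ...), one row to a line, values as JSON. play_rows: Moves the arm, as the interface text tells. Its arguments: {"type":"object","properties":{"deltas":{"type":"array"},"hand":{"type":"number"}},"required":["deltas"]}

```bash
mkdir -p pics
python3 - <<'E'
from bench import *
import cv2,numpy as np,pickle
print(get_obs(), tip_extent() if callable(tip_extent) else tip_extent)
d={n:snapshot(n) for n in("scene","side")}
pickle.dump(d,open("d.pkl","wb"))
for n in d:
    cv2.imwrite(f"pics/{n}0.png",d[n]["img"][:,:,::-1]); s=d[n]; print(n,s["R"],s["t"],s["fx"],-s["R"].T@s["t"],(s["depth"]>0).mean())
E
```

```text
{'t': 0.0, 'q': array([6.92821029e+01, 2.79331223e+00, 5.59139645e+00, 9.29335758e+01,
       5.88093914e-04, 8.26792283e+01]), 'qd': array([ 0.02360472,  0.03214501, -0.0193701 , -0.01853557, -0.00762215,
       -0.10376946]), 'tau': array([-2.02551064e-05, -3.38785958e+01,  3.20012927e+01,  2.04783952e-02,
       -9.32248872e-05,  4.05880854e-06]), 'eef_pos': array([0.12143459, 0.51018008, 0.24911141]), 'tool_rot': array([-1.79865688e+02, -1.78481905e-02,  1.66602853e+02]), 'ft_force': array([-0.01314954,  0.63203388,  0.23130461]), 'moment': array([ 0.03840756,  0.02664818, -0.01670118]), 'grasp_force': 0.0, 'opening': 0.08523486772279172} 0.019
scene [[ 0.08781486  0.99611792  0.00613592]
 [ 0.8389501  -0.07063553 -0.5396048 ]
 [-0.5370766   0.05253305 -0.84189608]] [-0.04356411 -0.42548944  1.55747024] 398.6291481490397 [ 1.1972708  -0.06847834  1.08189924] 0.9961479591836735
side [[ 0.98717659 -0.15929461  0.01037341]
 [-0.09415533 -0.6335089  -0.76798519]
 [ 0.12890755  0.75716029 -0.64038359]] [-0.56406018  0.08586011  1.43456908] 506.4072039535311 [ 0.37998441 -1.12165734  0.99046502] 0.9960289115646258
```

View pics/scene0.png

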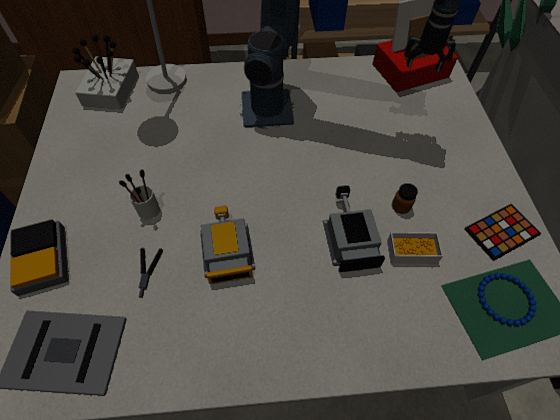

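View pics/side0.png

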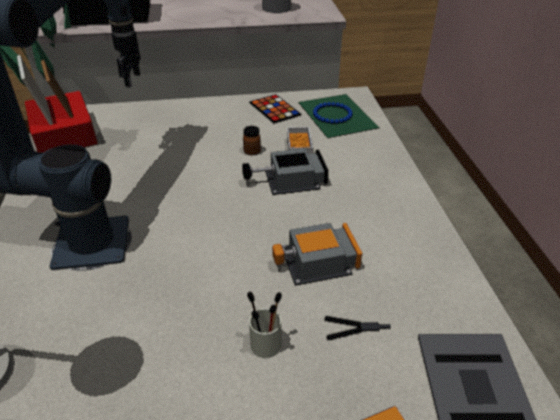

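The scene view shows the amber port at about (227,245) with its knob at (221,212). The black port is at (355,238), knob at (343,192), with the jar at (404,198) and the box at (415,246) to its +y side. The knobs face the robot. Next I'll measure the trims and grips using depth and colour.

```bash
cat > h.py <<'E'
import numpy as np,cv2
def pts(s):
    v,u=np.indices(s["depth"].shape); z=s["depth"]
    c=np.stack([(u-s["cx"])/s["fx"]*z,(v-s["cy"])/s["fy"]*z,z],-1)
    return (c-s["t"])@s["R"]
def masks(s):
    h=cv2.cvtColor(s["img"],cv2.COLOR_RGB2HSV)
    a=(h[...,0]>8)&(h[...,0]<28)&(h[...,1]>170)&(h[...,2]>70)
    k=h[...,2]<45
    return {"amber":a,"black":k}
def comps(s,P,name,zlo,zhi,box,mn=8):
    m=masks(s)[name]&(P[...,2]>zlo)&(P[...,2]<zhi)&(P[...,0]>box[0])&(P[...,0]<box[1])&(P[...,1]>box[2])&(P[...,1]<box[3])
    n,l,st,_=cv2.connectedComponentsWithStats(m.astype(np.uint8))
    for i in range(1,n):
        if st[i,4]>=mn:
            q=P[l==i]; r=cv2.minAreaRect((q[:,:2]*1000).astype(np.float32))
            print(" ",name,st[i].tolist(),"min",q.min(0).round(3),"max",q.max(0).round(3),"rect",np.round(r[0],1),np.round(r[1],1),round(r[2],1))
E
python3 - <<'E'
import pickle
from h import *
d=pickle.load(open("d.pkl","rb"))
for n,s in d.items():
    P=pts(s); print(n)
    for c,b in(("amber",(.25,.7,-.25,.0)),("black",(.25,.7,.05,.3))):
        print(" top strip");comps(s,P,c,.070,.09,b)
        print(" grip/all");comps(s,P,c,.03,.0765,b)
    # housing top region by height
    for nm,b in(("A",(.25,.7,-.25,.0)),("B",(.25,.7,.05,.24))):
        m=(P[...,2]>.068)&(P[...,2]<.084)&(P[...,0]>b[0])&(P[...,0]<b[1])&(P[...,1]>b[2])&(P[...,1]<b[3])
        q=P[m];r=cv2.minAreaRect((q[:,:2]*1000).astype(np.float32));print(nm,m.sum(),q.min(0).round(3),q.max(0).round(3),r)
    m=(P[...,2]>.02)&(P[...,2]<.2)&(P[...,0]>.25)&(P[...,0]<.75)&(abs(P[...,1])<.45)
    k,l,st,_=cv2.connectedComponentsWithStats(m.astype(np.uint8))
    for i in range(1,k):
        if st[i,4]>30:
            q=P[l==i];print("obj",st[i].tolist(),q.min(0).round(3),q.max(0).round(3))
E
```

```text
scene
 top strip
  amber [215, 206, 12, 7, 63] min [ 0.501 -0.193  0.071] max [ 0.521 -0.159  0.079] rect [ 510.6 -176.4] [19.5 34.3] 2.0
  amber [211, 222, 28, 33, 714] min [ 0.563 -0.205  0.072] max [ 0.667 -0.128  0.084] rect [ 613.8 -166.4] [100.2  68.7] 5.7
 grip/all
  amber [215, 206, 13, 8, 72] min [ 0.501 -0.194  0.066] max [ 0.522 -0.157  0.076] rect [ 510.9 -175.6] [19.8 37.5] 3.1
  amber [229, 224, 6, 5, 10] min [ 0.569 -0.152  0.073] max [ 0.583 -0.137  0.076] rect [ 576.7 -145.4] [14.  13.4] 78.7
  amber [221, 229, 7, 15, 32] min [ 0.584 -0.176  0.073] max [ 0.632 -0.158  0.076] rect [ 607.9 -166.6] [15.4 47.4] 84.2
  amber [229, 231, 5, 6, 10] min [ 0.592 -0.152  0.073] max [ 0.61  -0.141  0.076] rect [ 600.9 -146.7] [15.9  8.3] 26.7
  amber [230, 238, 6, 9, 13] min [ 0.618 -0.15   0.073] max [ 0.644 -0.135  0.076] rect [ 629.  -143.6] [12.5 26.4] 71.4
 top strip
  black [337, 186, 13, 6, 56] min [0.455 0.191 0.07 ] max [0.475 0.228 0.076] rect [465.3 209.4] [20.2 36.6] 2.2
  black [340, 212, 31, 32, 686] min [0.559 0.181 0.072] max [0.662 0.254 0.083] rect [610.9 217.8
[... 3312 characters left out ...]
ck [272, 171, 50, 15, 379] min [0.548 0.142 0.03 ] max [0.7   0.214 0.069] rect [617.  162.2] [ 64.7 158.9] 75.2
A 1649 [ 0.499 -0.241  0.068] [ 0.681 -0.095  0.083] ((588.0316162109375, -171.60903930664062), (176.4815673828125, 136.85946655273438), 6.347512245178223)
B 700 [0.452 0.145 0.068] [0.676 0.24  0.084] ((564.084716796875, 192.81881713867188), (94.90313720703125, 223.743896484375), 89.39270782470703)
obj [243, 126, 18, 27, 414] [0.47  0.362 0.02 ] [0.532 0.429 0.093]
obj [242, 129, 87, 60, 2417] [0.452 0.142 0.02 ] [0.724 0.45  0.084]
obj [272, 223, 91, 55, 3195] [ 0.497 -0.241  0.02 ] [ 0.729 -0.094  0.083]
obj [247, 292, 35, 61, 1103] [ 0.412 -0.45   0.02 ] [ 0.486 -0.382  0.175]
```

Two views agree on the positions. The amber port is at (0.615,-0.167), yaw about 6°, with its grip at (0.511,-0.178), 105 mm in front, so it's home. The black port is at (0.612,0.217), yaw about 3.5°, with its grip at (0.465,0.207), about 148 mm in front, so it's out. Both grip tops read about 74 mm high, which fits the given sizes. I'll move above amber now.

Call:
play_rows([
  {"az": -0.054},
  {"az": -0.054},
  {"x": -0.293, "y": -0.671},
  {"x": -0.293, "y": -0.671},
  {"x": -0.293, "y": -0.671},
  {"x": -0.293, "y": -0.671},
  {"x": -0.293, "y": -0.671},
  {"x": -0.293, "y": -0.671},
  {"x": -0.293, "y": -0.671},
  {"x": -0.293, "y": -0.671},
  {"x": -0.293, "y": -0.671},
  {"x": -0.293, "y": -0.671},
  {"x": -0.293, "y": -0.671},
  {"x": -0.293, "y": -0.671},
  {"x": -0.293, "y": -0.671},
  {"x": -0.293, "y": -0.671},
  {"x": -0.293, "y": -0.671},
  {"x": -0.293, "y": -0.671},
  {"x": -0.293, "y": -0.671},
  {"x": -0.293, "y": -0.671},
], hand=1)

```text
$.deltas[0]: bad value
```

```bash
cat > g.py <<'E'
import sys,numpy as np
from bench import get_obs
from scipy.spatial.transform import Rotation as Ro
def go(target,yaw):
    o=get_obs();R=Ro.from_euler("xyz",o["tool_rot"],degrees=True);T=Ro.from_euler("xyz",[180,0,yaw],degrees=True)
    print("pos",o["eef_pos"].round(4),o["tool_rot"].round(2),"F",o["ft_force"].round(1),"t",o["t"])
    print("shift units",(R.inv().apply(np.array(target)-o["eef_pos"])/.06).round(3),"turn units",((R.inv()*T).as_rotvec()/np.pi).round(4))
if __name__=="__main__": a=list(map(float,sys.argv[1:]));go(a[:3],a[3])
E
python3 g.py .511 -.178 .052 186
python3 - <<'E'
from bench import *
import cv2
from h import *
s=snapshot("wrist");cv2.imwrite("pics/w1.png",s["img"][:,:,::-1])
comps(s,pts(s),"amber",.05,.1,(.4,.75,-.3,0),30)
E
```

```text
pos [0.1215 0.5102 0.2492] [-1.7988e+02 -2.0000e-02  1.6661e+02] F [0.5 0.5 0.4] t 0.1
shift units [-8.974 -9.647  3.305] turn units [-0.0007 -0.0002 -0.1077]
```

View pics/w1.png

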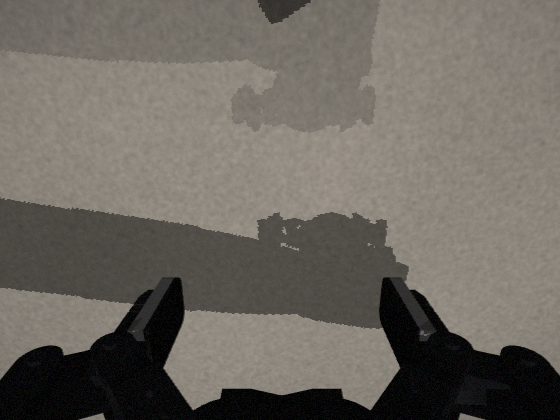

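The call was refused because every row probably needs all six keys. The wrist picture shows only the table, with the fingers at the bottom (about 160 and 400, 300). I'll resend with complete rows.

Call:
play_rows([
  {"x": 0, "y": 0, "z": 0, "ax": 0, "ay": 0, "az": -0.054},
  {"x": 0, "y": 0, "z": 0, "ax": 0, "ay": 0, "az": -0.054},
  {"x": -0.293, "y": -0.671, "z": 0, "ax": 0, "ay": 0, "az": 0},
  {"x": -0.293, "y": -0.671, "z": 0, "ax": 0, "ay": 0, "az": 0},
  {"x": -0.293, "y": -0.671, "z": 0, "ax": 0, "ay": 0, "az": 0},
  {"x": -0.293, "y": -0.671, "z": 0, "ax": 0, "ay": 0, "az": 0},
  {"x": -0.293, "y": -0.671, "z": 0, "ax": 0, "ay": 0, "az": 0},
  {"x": -0.293, "y": -0.671, "z": 0, "ax": 0, "ay": 0, "az": 0},
  {"x": -0.293, "y": -0.671, "z": 0, "ax": 0, "ay": 0, "az": 0},
  {"x": -0.293, "y": -0.671, "z": 0, "ax": 0, "ay": 0, "az": 0},
  {"x": -0.293, "y": -0.671, "z": 0, "ax": 0, "ay": 0, "az": 0},
  {"x": -0.293, "y": -0.671, "z": 0, "ax": 0, "ay": 0, "az": 0},
  {"x": -0.293, "y": -0.671, "z": 0, "ax": 0, "ay": 0, "az": 0},
  {"x": -0.293, "y": -0.671, "z": 0, "ax": 0, "ay": 0, "az": 0},
  {"x": -0.293, "y": -0.671, "z": 0, "ax": 0, "ay": 0, "az": 0},
  {"x": -0.293, "y": -0.671, "z": 0, "ax": 0, "ay": 0, "az": 0},
  {"x": -0.293, "y": -0.671, "z": 0, "ax": 0, "ay": 0, "az": 0},
  {"x": -0.293, "y": -0.671, "z": 0, "ax": 0, "ay": 0, "az": 0},
  {"x": -0.293, "y": -0.671, "z": 0, "ax": 0, "ay": 0, "az": 0},
  {"x": -0.293, "y": -0.671, "z": 0, "ax": 0, "ay": 0, "az": 0},
], hand=1)

```text
t: 2.65
eef_pos: [0.513, -0.1779, 0.2498]
tool_rot: [180.0, -0.0, -174.0]
ft_force: [-0.3, 0.8, 0.5]
opening: 0.0858
grasp_force: 0.0
```

```bash
python3 g.py .511 -.178 .052 186
python3 - <<'E'
from bench import *
import cv2
from h import *
s=snapshot("wrist");cv2.imwrite("pics/w2.png",s["img"][:,:,::-1])
comps(s,pts(s),"amber",.05,.1,(.4,.75,-.3,0),30)
E
```

```text
pos [ 0.513  -0.1779  0.2498] [ 1.7997e+02 -3.0000e-02 -1.7397e+02] F [-0.3  0.8  0.5] t 2.65
shift units [ 0.032 -0.     3.297] turn units [ 0.0002 -0.0002  0.0002]
  amber [261, 167, 45, 31, 1307] min [ 0.493 -0.196  0.051] max [ 0.521 -0.155  0.076] rect [ 506.9 -175.7] [24.5 40.5] 6.0
  amber [246, 245, 74, 89, 6272] min [ 0.56  -0.204  0.074] max [ 0.666 -0.126  0.08 ] rect [ 612.9 -165.1] [100.3  69.9] 6.0
  amber [225, 349, 113, 19, 1445] min [ 0.699 -0.219  0.05 ] max [ 0.725 -0.093  0.067] rect [ 710.9 -156.1] [ 14.8 125.1] 6.3
```

View pics/w2.png

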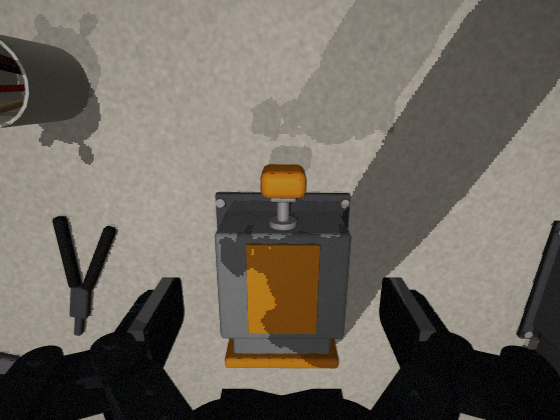

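The wrist view shows the amber grip at (283,182) and the rod running down to the port at (283,285). Yaw 6.0° and the grip centre at about (0.510,-0.176) are confirmed. I'll descend and close.

Call:
play_rows([
  {"x": 0.05, "y": 0.02, "z": 0.5, "ax": 0, "ay": 0, "az": 0},
  {"x": 0, "y": 0, "z": 0.5, "ax": 0, "ay": 0, "az": 0},
  {"x": 0, "y": 0, "z": 0.5, "ax": 0, "ay": 0, "az": 0},
  {"x": 0, "y": 0, "z": 0.5, "ax": 0, "ay": 0, "az": 0},
  {"x": 0, "y": 0, "z": 0.5, "ax": 0, "ay": 0, "az": 0},
  {"x": 0, "y": 0, "z": 0.4, "ax": 0, "ay": 0, "az": 0},
  {"x": 0, "y": 0, "z": 0.4, "ax": 0, "ay": 0, "az": 0},
  {"x": 0, "y": 0, "z": 0, "ax": 0, "ay": 0, "az": 0},
])

```text
t: 3.7
eef_pos: [0.5071, -0.1744, 0.0495]
tool_rot: [179.8, -0.3, -174.0]
ft_force: [-0.1, 0.4, -0.2]
opening: 0.0854
grasp_force: 0.0
```

Call:
play_rows([
  {"x": 0, "y": 0, "z": 0, "ax": 0, "ay": 0, "az": 0},
  {"x": 0, "y": 0, "z": 0, "ax": 0, "ay": 0, "az": 0},
  {"x": 0, "y": 0, "z": 0, "ax": 0, "ay": 0, "az": 0},
  {"x": 0, "y": 0, "z": 0, "ax": 0, "ay": 0, "az": 0},
  {"x": 0, "y": 0, "z": 0, "ax": 0, "ay": 0, "az": 0},
  {"x": 0, "y": 0, "z": 0, "ax": 0, "ay": 0, "az": 0},
  {"x": 0, "y": 0, "z": 0, "ax": 0, "ay": 0, "az": 0},
  {"x": 0, "y": 0, "z": 0, "ax": 0, "ay": 0, "az": 0},
], hand=-1)

```text
t: 4.7
eef_pos: [0.5112, -0.1766, 0.0541]
tool_rot: [-179.9, 0.2, -174.0]
ft_force: [2.1, -1.2, 5.3]
opening: 0.0414
grasp_force: 63.4
```

It's gripped at 41 mm opening with low side forces. Now I'll pull 46 mm along tool +x.

Call:
play_rows([
  {"x": 0.1, "y": 0, "z": 0, "ax": 0, "ay": 0, "az": 0},
  {"x": 0.1, "y": 0, "z": 0, "ax": 0, "ay": 0, "az": 0},
  {"x": 0.1, "y": 0, "z": 0, "ax": 0, "ay": 0, "az": 0},
  {"x": 0.1, "y": 0, "z": 0, "ax": 0, "ay": 0, "az": 0},
  {"x": 0.1, "y": 0, "z": 0, "ax": 0, "ay": 0, "az": 0},
  {"x": 0.1, "y": 0, "z": 0, "ax": 0, "ay": 0, "az": 0},
  {"x": 0.1, "y": 0, "z": 0, "ax": 0, "ay": 0, "az": 0},
  {"x": 0.07, "y": 0, "z": 0, "ax": 0, "ay": 0, "az": 0},
  {"x": 0, "y": 0, "z": 0, "ax": 0, "ay": 0, "az": 0},
  {"x": 0, "y": 0, "z": 0, "ax": 0, "ay": 0, "az": 0},
  {"x": 0, "y": 0, "z": 0, "ax": 0, "ay": 0, "az": 0},
  {"x": 0, "y": 0, "z": 0, "ax": 0, "ay": 0, "az": 0},
])

```text
t: 6.2
eef_pos: [0.4663, -0.181, 0.0541]
tool_rot: [-179.9, 0.4, -173.9]
ft_force: [5.7, 0.5, 4.8]
opening: 0.0412
grasp_force: 63.5
```

```bash
python3 g.py .466 -.181 .052 186
python3 - <<'E'
from bench import *
import cv2
from h import *
for n in("side","wrist"):
    s=snapshot(n);print(n);comps(s,pts(s),"amber",.03,.1,(.4,.75,-.3,0),15)
cv2.imwrite("pics/w3.png",s["img"][:,:,::-1])
E
```

```text
pos [ 0.4663 -0.181   0.0541] [-179.92    0.37 -173.92] F [5.7 0.5 4.8] t 6.2
shift units [0.006 0.    0.034] turn units [-0.0004  0.002   0.0004]
side
  amber [343, 224, 18, 40, 158] min [ 0.705 -0.223  0.03 ] max [ 0.724 -0.099  0.069] rect [ 714.4 -161. ] [ 10.4 124.3] 5.9
  amber [296, 230, 42, 22, 635] min [ 0.566 -0.204  0.071] max [ 0.667 -0.128  0.083] rect [ 616.2 -165.5] [98.4 73. ] 3.5
  amber [256, 251, 4, 13, 31] min [ 0.455 -0.21   0.048] max [ 0.461 -0.173  0.08 ] rect [ 458.  -191.4] [ 5.8 36.4] 1.2
wrist
  amber [228, 252, 108, 98, 9079] min [ 0.449 -0.201  0.034] max [ 0.475 -0.161  0.075] rect [ 462.  -180.9] [24.7 40. ] 2.9
```

View pics/w3.png

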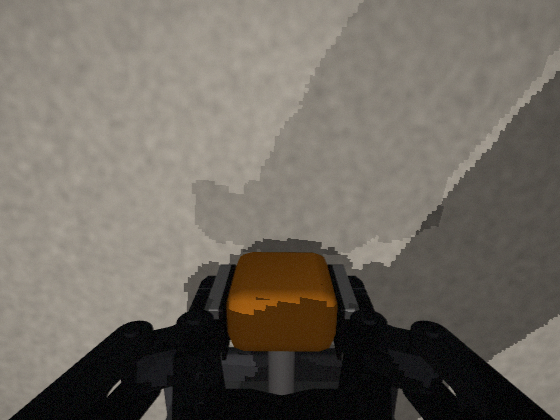

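The knob at (282,300) in the wrist view has moved 45 mm and is held at the stop. I'll release, rise, and then check before moving across.

Call:
play_rows([
  {"x": 0, "y": 0, "z": 0, "ax": 0, "ay": 0, "az": 0},
  {"x": 0, "y": 0, "z": 0, "ax": 0, "ay": 0, "az": 0},
  {"x": 0, "y": 0, "z": 0, "ax": 0, "ay": 0, "az": 0},
  {"x": 0, "y": 0, "z": 0, "ax": 0, "ay": 0, "az": 0},
  {"x": 0, "y": 0, "z": 0, "ax": 0, "ay": 0, "az": 0},
  {"x": 0, "y": 0, "z": 0, "ax": 0, "ay": 0, "az": 0},
  {"x": 0, "y": 0, "z": -0.3, "ax": 0, "ay": 0, "az": 0},
  {"x": 0, "y": 0, "z": -0.5, "ax": 0, "ay": 0, "az": 0},
  {"x": 0, "y": 0, "z": -0.5, "ax": 0, "ay": 0, "az": 0},
  {"x": 0, "y": 0, "z": -0.5, "ax": 0, "ay": 0, "az": 0},
  {"x": 0, "y": 0, "z": -0.5, "ax": 0, "ay": 0, "az": 0},
  {"x": 0, "y": 0, "z": -0.5, "ax": 0, "ay": 0, "az": 0},
  {"x": 0, "y": 0, "z": -0.5, "ax": 0, "ay": 0, "az": 0},
  {"x": 0, "y": 0, "z": 0, "ax": 0, "ay": 0, "az": 0},
], hand=1)

```text
t: 8.05
eef_pos: [0.4651, -0.1815, 0.2549]
tool_rot: [-179.7, 0.4, -174.0]
ft_force: [-0.1, -1.0, 0.1]
opening: 0.0854
grasp_force: 0.0
```

```bash
python3 g.py .465 .207 .25 183.5
python3 - <<'E'
from bench import *
from h import *
for n in("scene","side","wrist"):
    s=snapshot(n);print(n);comps(s,pts(s),"amber",.065,.1,(.4,.69,-.3,0),15)
E
```

```text
pos [ 0.4651 -0.1815  0.2549] [-179.74    0.37 -173.96] F [-0.1 -1.   0.1] t 8.05
shift units [-0.679  6.439  0.057] turn units [-0.0014  0.0021  0.0141]
scene
  amber [213, 194, 13, 8, 78] min [ 0.456 -0.199  0.065] max [ 0.478 -0.162  0.079] rect [ 467.1 -180.9] [20.4 38.1] 5.6
  amber [211, 222, 28, 33, 703] min [ 0.563 -0.204  0.072] max [ 0.666 -0.128  0.085] rect [ 613.6 -166.8] [100.1  68.8] 5.9
side
  amber [296, 229, 42, 23, 645] min [ 0.565 -0.204  0.071] max [ 0.667 -0.128  0.083] rect [ 615.8 -166.8] [98.5 74.8] 5.3
  amber [257, 247, 10, 13, 98] min [ 0.456 -0.204  0.065] max [ 0.478 -0.162  0.076] rect [ 466.1 -183.3] [22.  42.2] 6.6
wrist
  amber [259, 175, 45, 27, 1137] min [ 0.449 -0.201  0.065] max [ 0.476 -0.16   0.075] rect [ 462.5 -180.1] [24.  40.6] 6.0
  amber [246, 289, 70, 82, 5426] min [ 0.56  -0.204  0.075] max [ 0.666 -0.126  0.079] rect [ 612.9 -165. ] [101.   69.4] 5.6
```

Amber's grip is now 150 mm in front of the port and released, so it's fully out. I'll move across to black.

Call:
play_rows([
  {"x": -0.07, "y": 0.644, "z": 0, "ax": 0, "ay": 0, "az": 0},
  {"x": -0.07, "y": 0.644, "z": 0, "ax": 0, "ay": 0, "az": 0},
  {"x": -0.07, "y": 0.644, "z": 0, "ax": 0, "ay": 0, "az": 0},
  {"x": -0.07, "y": 0.644, "z": 0, "ax": 0, "ay": 0, "az": 0},
  {"x": -0.07, "y": 0.644, "z": 0, "ax": 0, "ay": 0, "az": 0},
  {"x": -0.07, "y": 0.644, "z": 0, "ax": 0, "ay": 0, "az": 0},
  {"x": -0.07, "y": 0.644, "z": 0, "ax": 0, "ay": 0, "az": 0},
  {"x": -0.07, "y": 0.644, "z": 0, "ax": 0, "ay": 0, "az": 0},
  {"x": -0.07, "y": 0.644, "z": 0, "ax": 0, "ay": 0, "az": 0},
  {"x": -0.07, "y": 0.644, "z": 0, "ax": 0, "ay": 0, "az": 0},
  {"x": 0, "y": 0, "z": 0, "ax": 0, "ay": 0, "az": 0.014},
  {"x": 0, "y": 0, "z": 0, "ax": 0, "ay": 0, "az": 0},
])

```text
t: 9.7
eef_pos: [0.4638, 0.2083, 0.2487]
tool_rot: [-180.0, -0.2, -176.4]
ft_force: [0.5, 0.0, -0.5]
opening: 0.0856
grasp_force: 0.0
```

```bash
python3 g.py .465 .207 .052 183.5
python3 - <<'E'
from bench import *
from h import *
s=snapshot("wrist");comps(s,pts(s),"black",.065,.1,(.4,.69,.05,.3),100)
cv2.imwrite("pics/w4.png",s["img"][:,:,::-1])
E
```

```text
pos [0.4638 0.2083 0.2487] [-1.7995e+02 -1.7000e-01 -1.7639e+02] F [ 0.5  0.  -0.5] t 9.7
shift units [-0.029 -0.02   3.278] turn units [-0.0003 -0.001   0.0006]
  black [262, 174, 46, 28, 1194] min [0.447 0.191 0.065] max [0.474 0.233 0.076] rect [460.8 212.2] [25.4 41.2] 3.6
  black [268, 273, 79, 6, 277] min [0.546 0.202 0.065] max [0.551 0.279 0.072] rect [549.  240.6] [ 2.3 77.8] 3.2
  black [248, 287, 72, 84, 5658] min [0.558 0.183 0.073] max [0.662 0.258 0.08 ] rect [609.5 220.2] [101.1  70.8] 2.9
```

View pics/w4.png

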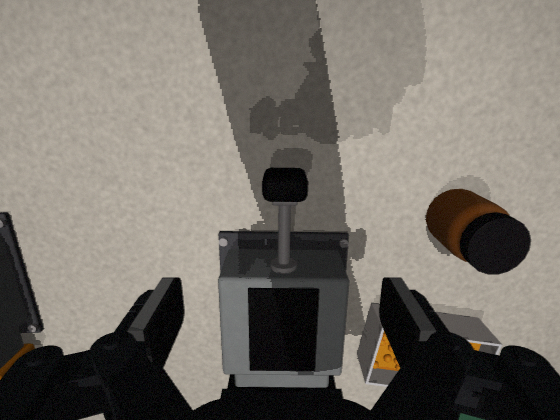

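The wrist view shows the black grip at (285,185), yaw about 3.5°, at (0.464,0.2095). The jar at (478,230) is well clear. I'll descend and grip.

Call:
play_rows([
  {"x": 0, "y": 0.02, "z": 0.5, "ax": 0, "ay": 0, "az": 0},
  {"x": 0, "y": 0, "z": 0.5, "ax": 0, "ay": 0, "az": 0},
  {"x": 0, "y": 0, "z": 0.5, "ax": 0, "ay": 0, "az": 0},
  {"x": 0, "y": 0, "z": 0.5, "ax": 0, "ay": 0, "az": 0},
  {"x": 0, "y": 0, "z": 0.5, "ax": 0, "ay": 0, "az": 0},
  {"x": 0, "y": 0, "z": 0.4, "ax": 0, "ay": 0, "az": 0},
  {"x": 0, "y": 0, "z": 0.35, "ax": 0, "ay": 0, "az": 0},
  {"x": 0, "y": 0, "z": 0, "ax": 0, "ay": 0, "az": 0},
])

```text
t: 10.75
eef_pos: [0.4623, 0.2079, 0.0528]
tool_rot: [-179.9, -0.3, -176.5]
ft_force: [0.5, 0.8, -0.5]
opening: 0.0856
grasp_force: 0.0
```

Call:
play_rows([
  {"x": 0, "y": 0, "z": 0, "ax": 0, "ay": 0, "az": 0},
  {"x": 0, "y": 0, "z": 0, "ax": 0, "ay": 0, "az": 0},
  {"x": 0, "y": 0, "z": 0, "ax": 0, "ay": 0, "az": 0},
  {"x": 0, "y": 0, "z": 0, "ax": 0, "ay": 0, "az": 0},
  {"x": 0, "y": 0, "z": 0, "ax": 0, "ay": 0, "az": 0},
  {"x": 0, "y": 0, "z": 0, "ax": 0, "ay": 0, "az": 0},
  {"x": 0, "y": 0, "z": 0, "ax": 0, "ay": 0, "az": 0},
  {"x": 0, "y": 0, "z": 0, "ax": 0, "ay": 0, "az": 0},
], hand=-1)

```text
t: 11.75
eef_pos: [0.4655, 0.2112, 0.0573]
tool_rot: [179.7, 0.2, -176.5]
ft_force: [-1.6, 4.6, 5.1]
opening: 0.0413
grasp_force: 62.5
```

It's gripped. Now I'll push 46 mm along tool -x.

Call:
play_rows([
  {"x": -0.1, "y": 0, "z": 0, "ax": 0, "ay": 0, "az": 0},
  {"x": -0.1, "y": 0, "z": 0, "ax": 0, "ay": 0, "az": 0},
  {"x": -0.1, "y": 0, "z": 0, "ax": 0, "ay": 0, "az": 0},
  {"x": -0.1, "y": 0, "z": 0, "ax": 0, "ay": 0, "az": 0},
  {"x": -0.1, "y": 0, "z": 0, "ax": 0, "ay": 0, "az": 0},
  {"x": -0.1, "y": 0, "z": 0, "ax": 0, "ay": 0, "az": 0},
  {"x": -0.1, "y": 0, "z": 0, "ax": 0, "ay": 0, "az": 0},
  {"x": -0.07, "y": 0, "z": 0, "ax": 0, "ay": 0, "az": 0},
  {"x": 0, "y": 0, "z": 0, "ax": 0, "ay": 0, "az": 0},
  {"x": 0, "y": 0, "z": 0, "ax": 0, "ay": 0, "az": 0},
  {"x": 0, "y": 0, "z": 0, "ax": 0, "ay": 0, "az": 0},
  {"x": 0, "y": 0, "z": 0, "ax": 0, "ay": 0, "az": 0},
])

```text
t: 13.25
eef_pos: [0.5095, 0.2135, 0.0573]
tool_rot: [179.8, -0.1, -176.5]
ft_force: [-7.5, 2.3, 9.3]
opening: 0.0412
grasp_force: 63.1
```

Call:
play_rows([
  {"x": 0, "y": 0, "z": 0, "ax": 0, "ay": 0, "az": 0},
  {"x": 0, "y": 0, "z": 0, "ax": 0, "ay": 0, "az": 0},
  {"x": 0, "y": 0, "z": 0, "ax": 0, "ay": 0, "az": 0},
  {"x": 0, "y": 0, "z": 0, "ax": 0, "ay": 0, "az": 0},
  {"x": 0, "y": 0, "z": 0, "ax": 0, "ay": 0, "az": 0},
  {"x": 0, "y": 0, "z": 0, "ax": 0, "ay": 0, "az": 0},
  {"x": 0, "y": 0, "z": -0.3, "ax": 0, "ay": 0, "az": 0},
  {"x": 0, "y": 0, "z": -0.5, "ax": 0, "ay": 0, "az": 0},
  {"x": 0, "y": 0, "z": -0.5, "ax": 0, "ay": 0, "az": 0},
  {"x": 0, "y": 0, "z": -0.5, "ax": 0, "ay": 0, "az": 0},
  {"x": 0, "y": 0, "z": -0.5, "ax": 0, "ay": 0, "az": 0},
  {"x": 0, "y": 0, "z": -0.5, "ax": 0, "ay": 0, "az": 0},
  {"x": 0, "y": 0, "z": -0.5, "ax": 0, "ay": 0, "az": 0},
  {"x": 0, "y": 0, "z": 0, "ax": 0, "ay": 0, "az": 0},
  {"x": 0, "y": 0, "z": 0, "ax": 0, "ay": 0, "az": 0},
], hand=1)

```text
t: 15.12
eef_pos: [0.5107, 0.2121, 0.2535]
tool_rot: [180.0, 0.0, -176.5]
ft_force: [0.3, -0.3, -0.3]
opening: 0.0853
grasp_force: 0.0
```

Run:
```python
from bench import *
from h import *
for n in("scene","side","wrist"):
    s=snapshot(n);P=pts(s);print(n);comps(s,P,"black",.065,.1,(.4,.69,.05,.3),30);comps(s,P,"amber",.065,.1,(.4,.69,-.3,0),15)
    if n=="scene":cv2.imwrite("pics/s5.png",s["img"][:,:,::-1])
```

```text
scene
  black [340, 196, 14, 10, 94] min [0.491 0.192 0.065] max [0.522 0.233 0.077] rect [508.4 212.5] [28.7 40. ] 14.7
  black [334, 210, 47, 38, 1042] min [0.552 0.161 0.065] max [0.672 0.283 0.084] rect [611.5 221.9] [119.6 116.6] 3.3
  amber [213, 195, 13, 7, 74] min [ 0.456 -0.2    0.067] max [ 0.477 -0.162  0.078] rect [ 466.3 -180.9] [20.6 37.5] 0.9
  amber [211, 222, 28, 33, 713] min [ 0.562 -0.205  0.072] max [ 0.666 -0.128  0.084] rect [ 614.  -166.4] [100.4  68.7] 5.7
side
  black [272, 150, 37, 20, 464] min [0.552 0.174 0.065] max [0.665 0.278 0.086] rect [611.4 225.3] [115.9  94.9] 5.1
  black [256, 163, 9, 8, 52] min [0.497 0.188 0.065] max [0.522 0.227 0.076] rect [509.5 207.6] [23.4 39.4] 2.9
  amber [296, 230, 42, 22, 631] min [ 0.566 -0.204  0.071] max [ 0.666 -0.128  0.082] rect [ 616.6 -166.2] [97.3 71.5] 3.8
  amber [257, 248, 10, 12, 96] min [ 0.455 -0.207  0.065] max [ 0.479 -0.168  0.077] rect [ 466.4 -186.8] [22.6 38.8] 6.7
wrist
  black [261, 170, 45, 28, 1183] min [0.491 0.194 0.065] max [0.517 0.235 0.076] rect [504.3 214.4] [25.  40.7] 2.9
  black [258, 229, 91, 5, 226] min [0.546 0.193 0.065] max [0.552 0.28  0.072] rect [548.9 236.7] [ 2.1 86.8] 2.6
  black [246, 243, 74, 90, 6308] min [0.558 0.183 0.073] max [0.662 0.258 0.08 ] rect [610.7 220.1] [102.9  70.7] 2.8
```

View pics/s5.png

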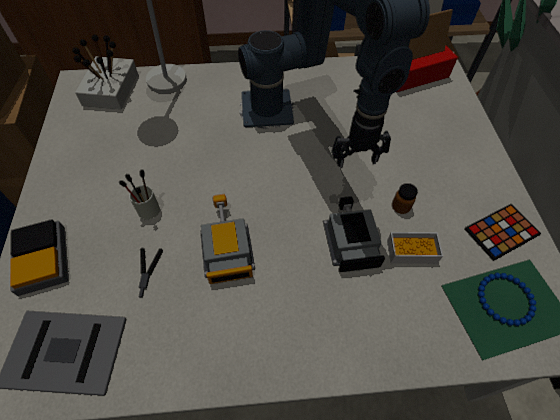

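The scene view shows the amber knob out at (220,200), the black knob home at (346,203), about 105 mm in front of its port, and the bystanders unmoved. I'll hand it in.

```bash
python3 -c "
from bench import *
print(close_job())"
```

```text
the job is handed in; nothing more can be done
None
```

The job is handed in, with no verdict returned: the amber knob was pulled fully out first, then the black knob pushed home, both were released, and the loose items look unmoved in the final picture.

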